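Spray a bush and lift it with tongs

TASK

Give the plain brass bush that stands on the drain plate a shot of rust-proofing: press the sprung nozzle cap on the fixed spray can fully down, then let it spring back up. Next take the tongs by their sleeves, close them on the bush, lift it about 15 cm above the bench and finish while still holding it up there in the tongs. The bush is handled only with the tongs, never with the gripper itself, and the other things stay where they are.

Things in the scene. Friction and masses are not known exactly. Their poses are not given: they have to be found in the camera images.
- station: Fixed spray station: aluminium drain plate 12 mm thick, no rim, with a white spray can (54 mm across, 60 mm at its clamp) at x 30, y 135 mm. Origin on the bench under the middle of the dotted draining field. x points away from the robot, turned up to 0.3 rad; the plate spans x -60 to 90, y -45 to 180 mm. Nothing tall stands on the -x and -y sides of the field.
- nozzle (a joint): Travel of the spray can's sprung nozzle cap, m: 0 up, 0.006 fully down. It moves straight down, starts at 1.2 N, needs 6 N to be fully down, and springs back when let go. Counts as pressed beyond 0.0045 and as up again below 0.002.
- nozzle_top (a point): Middle of the top face of the grey nozzle cap (upright disc, diameter 30 mm, 20 mm tall) on the can, about 192 mm above the bench; moves down with the cap.
- bush: The bush to be handled: plain brass cylinder, no flange, diameter 26 mm, 36 mm tall, dark bore, about 80 g, standing on the drain plate. Origin at the centre of its underside, z along its axis.
- tongs: Steel tongs, 200 mm long, 26 mm tall, 160 g, balanced near the sleeves, lying on their edges so the arms open level. Origin on the underside (z 0 on the bench) between the black sleeves; x points to the jaws, z up. One arm is fixed, parallel to x at y = -18.5 mm; the other is hinged at the rear (x -90, y +18.5 mm) and sprung open towards +y.
- tongs_arm (a joint): Closing angle of the hinged tongs arm, rad: 0 sprung open (jaw gap 61 mm), 0.20 arms parallel (gap 26 mm: closed on the bush), 0.27 fully closed (gap 14 mm). The spring pushes back on the sleeves with 2 N when open, 4.5 N at 0.08, 8 N at 0.20; squeezing the sleeves with 20 to 40 N holds the bush firmly.
- sleeves (a point): Where the tongs are gripped: between the sleeves, 13 mm above the tongs' origin, axes as the tongs. The flat sleeves are 26 mm tall and span x -32 to 32 mm; outer faces at y = -22.5 mm (fixed arm) and +40.5 mm (hinged arm when open; 63 mm over both); 45 mm over both when the arms are parallel, 55 mm at joint 0.09.
- jaws (a point): Point midway between the jaws (when parallel), 85 mm ahead of the tongs' origin along x and 13 mm above the underside. The bush belongs here. Each jaw is flat, 26 mm long (x 72 to 98 mm) and 24 mm tall.
- flanged_bush: Bystander: larger brass bush with a flange, 52 mm wide, 36 mm tall, standing on the bench. Origin at the centre of its underside.
- tape_roll: Bystander: ring of brown tape lying flat, 100 mm diameter, 25 mm tall. Origin at the centre of its underside.
- carton: Bystander: small cardboard carton 75 x 75 x 50 mm. Origin at the centre of its underside.
- grease_jar: Bystander: white jar with black lid, 70 mm diameter, 75 mm tall. Origin at the centre of its underside.
- wrench: Bystander: steel wrench lying on the bench. Origin on its underside.
- bearing_race: Bystander: steel bearing ring lying flat, 72 mm diameter, 18 mm tall. Origin at the centre of its underside.

How it is judged:
On the way, in this order (a step that is already met when the one before it is completed fails the run):
1. the nozzle cap is pressed down while the bush stands on the drain plate (value of joint nozzle above 0.0045 m and horizontal distance between bush and station below 0.04 m and height (world z) of bush below 0.018 m), for 0.1 s.
2. the nozzle cap is up again, the bush still on the plate (value of joint nozzle below 0.002 m and height (world z) of bush below 0.018 m), for 0.1 s.
3. the tongs are closed on the bush, gripped by the robot (contact force between tongs and bush above 2 N and value of joint tongs_arm between 0.13 and 0.25 rad and distance between bush and jaws below 0.04 m and contact force between the fingers and tongs above 3 N), for 0.2 s.
At the end, for the whole second after the job is handed in: Robot grips the tongs (over 3 N), tongs closed on the bush (over 2 N, 0.13 to 0.25 rad, bush origin within 40 mm of the jaws point), bush underside and sleeves over 100 mm up, bush still, touching neither robot nor station; tongs clear of station, cap up, bystanders within 30 mm of their starts (all of step 3 and height (world z) of each of bush, sleeves above 0.1 m and contact force between bush and the arm below 0.3 N and contact force between bush and the fingers below 0.3 N and contact force between each of bush, tongs and station below 0.1 N and linear speed of bush below 0.03 m/s and value of joint nozzle below 0.002 m and distance of each of flanged_bush, tape_roll, carton, grease_jar, wrench, bearing_race from where it was at the start of the episode below 0.03 m); the arm keeps its last pose, push and grip.
It fails at once if the robot itself touches the bush (contact force between any of the fingers, the arm and bush above 0.5 N).
It fails at once if a bystander is shoved more than 30 mm (distance of any of flanged_bush, tape_roll, carton, grease_jar, wrench, bearing_race from where it was at the start of the episode above 0.03 m).
It also fails if it takes over 64 s, if anything falls off the work surface, if the arm or the gripper's body presses on something with over 40 N, if the wrist force passes 120 N, or if a joint passes its speed limit or range.

ROBOT

A 6-joint arm with a two-finger parallel gripper is mounted at the origin on the work surface. World frame = base frame: x ahead of the robot, y to its left, z up, the work surface at z = 0. Lengths are in m, angles in rad, forces in N, time in s.
With the tool pointing down it reaches from about 0.275 to 0.75 m from the base axis. Payload 10.2 kg.
Tool frame: the origin (TCP) lies midway between the tips of the shut fingers; the grasp point (between the pads) lies 19 mm behind it (env.hold_point_z is the distance from the TCP to the grasp point, in m); x points along the fingers, z is the direction in which the jaws open and shut, and the axes are right-handed (so a half turn about x gives the same grasp; the last joint's range is limited). The gripper opens to 85 mm and grips with 20 to 120 N. Pads are 22 mm wide; open, the fingers measure 114 mm over their backs; the gripper's body (76 mm by 85 mm) begins 54 mm behind the grasp point. The pads swing forward as they close: fully open they stand 13 mm farther back than shut.
Start: joints at [-1.51, 0.313, 1.498, -0, 1.331, -0.223], TCP at [0.147, -0.504, 0.231] pointing down, gripper open.
Joint ranges: [-2.94, 2.94], [-0.97, 2.17], [0.19, 2.56], [-1.23, 4.37], [0.02, 3.11], [-2.88, 2.88]. Speed limits (rad/s): [2.39, 2.39, 3.01, 3.14, 3.14, 3.14].

INTERFACE

Orientations are given as a unit quaternion [x, y, z, w].
In Python, from bench import env, kinematics, monitor, eyes, job gives the robot as it stands. The module is installed in compiled form; this text tells all that it offers. Calls block until the motion is done:
- env.reach(position, orientation): joint-space move of the TCP to a pose.
- env.movel(position, velocity=0.15, frame=None, guard=None): straight line of the TCP; frame=None keeps the orientation; velocity is the mean speed in m/s. With guard (N) it stops when the force on the tool has changed by that much, and returns True; else False.
- env.set_joints(angles): joint-space move.
- env.release() and env.close_gripper(effort=None): open the fingers fully, or close them until they stop; effort is the grip in N (None keeps the last).
- env.hold(seconds).
- kinematics.ik(position, orientation): joint angles nearest the present ones, or None.
- monitor.sense(): the state.
- eyes.grab_frame(name): name is "side" or "top" or "wrist"; returns a dict with "frame" (420x560x3 uint8, red, green, blue), "mtx" (3x3 intrinsics, pixels), "view" (4x4, takes a point from world to camera coordinates). Camera axes: x right, y down, z forward; pixel columns grow to the right and rows downward; lengths in m; the calibration is good to about 2 mm. A picture is of the moment at which its call begins. There is no depth.
A pose or a line that the arm cannot do raises env.MotionError and nothing moves.
- job.hand_in(): hands the job in, once; it reports no verdict.
The state is a dict: "clock": time; "joints": joint angles; "qvel": joint speeds; "joint_efforts": joint torques, N m; "position": TCP position; "ee_rot": TCP orientation; "contact_force": force on the tool from outside, world axes, zero at the start; "ft_torque": the same for the moment, N m; "finger_gap": opening from 0.0 (shut) to 1.0 (fully open).
Only numpy, scipy, OpenCV 4.12 (cv2) and the standard library are available. Lean on these libraries where they do the work, as an engineer would, in place of code of your own. Each camera call takes 0.05 s, during which the arm holds its last target.

## Working session

There is one attempt and no reset: what is moved stays moved. The work goes in short steps, each a Python script; the robot and the scene stay as the last script left them, time stands still between calls to the robot, and variables do not carry over. Pictures are saved under pics/ and viewed, and the job is handed in when it is done.

```bash
mkdir -p pics; ls
python3 - <<'E'
from bench import env,kinematics,monitor,eyes,job
import cv2
for n in("side","top"):
    f=eyes.grab_frame(n); cv2.imwrite(f"pics/{n}0.png",f["frame"][:,:,::-1]); print(n,f["mtx"].round(1).tolist(),f["view"].round(3).tolist())
print(monitor.sense(), env.hold_point_z)
E
```

```text
pics
side [[474.8, 0.0, 281.3], [0.0, 474.8, 208.1], [0.0, 0.0, 1.0]] [[-0.874, -0.486, 0.001, 0.448], [-0.387, 0.695, -0.605, 0.279], [0.293, -0.53, -0.796, 1.316], [0.0, 0.0, 0.0, 1.0]]
top [[435.0, 0.0, 278.8], [0.0, 435.0, 215.7], [0.0, 0.0, 1.0]] [[-0.004, -1.0, -0.001, -0.009], [-0.977, 0.004, -0.212, 0.549], [0.212, -0.0, -0.977, 1.28], [0.0, 0.0, 0.0, 1.0]]
{'clock': 0.1, 'joints': array([-1.51039380e+00,  3.13388843e-01,  1.49834374e+00, -9.18247764e-06,
        1.33100231e+00, -2.23429082e-01]), 'qvel': array([ 0.00192883, -0.00027154, -0.00202151,  0.00073185, -0.00162831,
        0.0001979 ]), 'joint_efforts': array([ 3.39660452e-03, -4.12893212e+01, -2.60142696e+01, -8.60296973e-05,
        3.02743909e-03, -1.36008060e-05]), 'position': array([ 0.14697643, -0.50377303,  0.2308015 ]), 'ee_rot': array([ 0.4245586 ,  0.56595752, -0.42394695,  0.56542999]), 'contact_force': array([-0.17803121,  0.15794661, -0.02212187]), 'ft_torque': array([-0.01349751,  0.04909997, -0.01554816]), 'finger_gap': 0.997906774898375} 0.0187
```

View pics/side0.png

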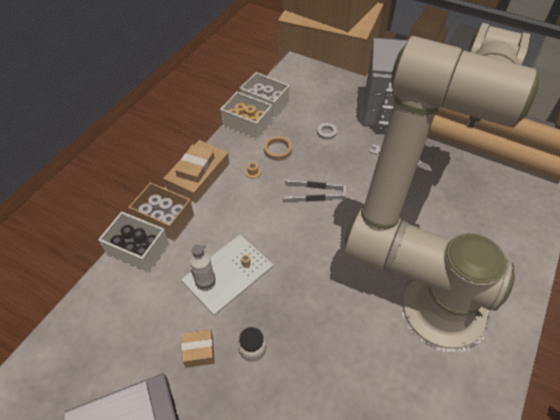

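View pics/top0.png

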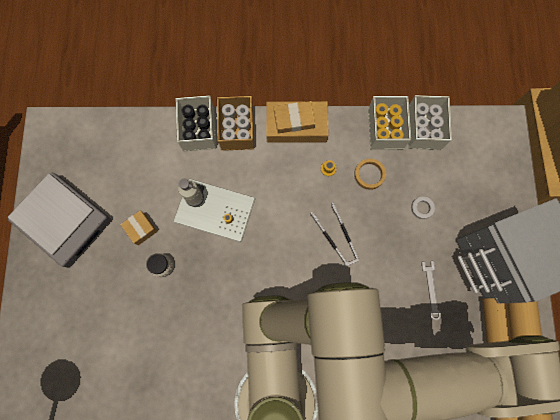

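The top view shows the station around (215,210), with the nozzle near (186,186) and the bush near (228,217). The tongs lie around (335,235), with their hinge at (352,262) and jaws pointing up. I'll zoom in for details.

Run:
```python
import cv2
t=cv2.imread("pics/top0.png"); s=cv2.imread("pics/side0.png")
cv2.imwrite("pics/t1.png",cv2.resize(t[170:270,165:365],None,fx=4,fy=4,interpolation=cv2.INTER_CUBIC))
cv2.imwrite("pics/s1.png",cv2.resize(s[165:315,175:355],None,fx=4,fy=4,interpolation=cv2.INTER_CUBIC))
```

```text
(no output)
```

View pics/t1.png

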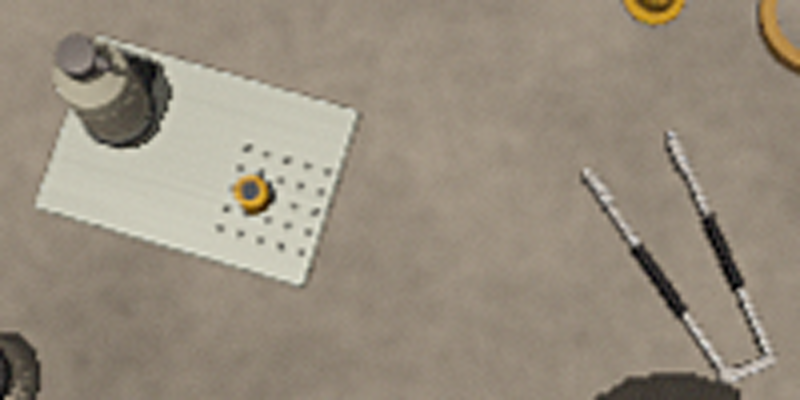

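View pics/s1.png

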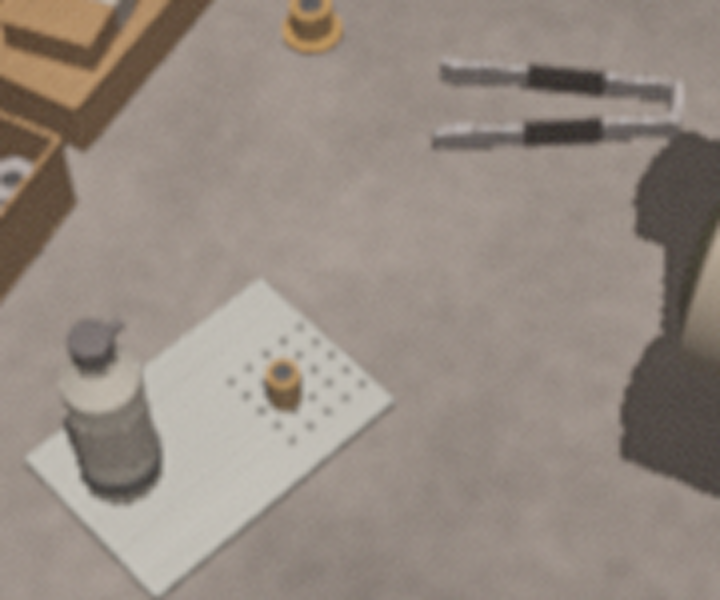

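The top-view crop shows the plate corners at (358,112), (303,285) and (37,207), the cap at about (80,53), and the bush top at (252,191). The sleeves are at (660,282) for the hinged arm and (723,252) for the fixed one. Next I'll measure these with masks and rays.

```bash
cat > h.py <<'E'
import numpy as np,cv2
def ray(f,uv):
    V=f["view"];K=f["mtx"];R=V[:3,:3];c=-R.T@V[:3,3]
    d=R.T@np.linalg.inv(K)@np.array([uv[0],uv[1],1.]);return c,d/np.linalg.norm(d)
def onz(f,uv,z):
    c,d=ray(f,uv);return c+d*(z-c[2])/d[2]
def tri(rs):
    A=np.zeros((3,3));b=np.zeros(3)
    for c,d in rs:
        P=np.eye(3)-np.outer(d,d);A+=P;b+=P@c
    return np.linalg.solve(A,b)
def proj(f,p):
    q=f["mtx"]@(f["view"]@np.append(p,1))[:3];return q[:2]/q[2]
E
python3 - <<'E'
from h import *
from bench import eyes
T=eyes.grab_frame("top");S=eyes.grab_frame("side")
def tp(x,y):return (165+(x+.5)/4-.5,170+(y+.5)/4-.5)
def sp(x,y):return (175+(x+.5)/4-.5,165+(y+.5)/4-.5)
C=[onz(T,tp(*p),.012) for p in((358,112),(303,285),(37,207))]
Cs=[onz(S,sp(*p),.012) for p in((395,400),(155,597),(28,458),(262,280))]
print("plate top",np.round(C,4)[:,:2].tolist(),"\nside",np.round(Cs,4)[:,:2].tolist())
def masks(f,lo,hi,roi):
    x0,y0,x1,y1=roi;h=cv2.cvtColor(f["frame"],cv2.COLOR_RGB2HSV)[y0:y1,x0:x1]
    m=cv2.inRange(h,lo,hi);n,l,st,c=cv2.connectedComponentsWithStats(m)
    out=[]
    for i in range(1,n):
        if st[i,4]>20:
            ys,xs=np.where(l==i);pts=np.c_[xs,ys].astype(np.float32)
            out.append((st[i].tolist(),(c[i]+[x0,y0]).round(2).tolist(),cv2.fitLine(pts,2,0,.01,.01).ravel()[:2].round(3).tolist()))
    return out
print("bl T",masks(T,(0,0,0),(180,255,55),(300,215,365,260)))
print("bl S",masks(S,(0,0,0),(180,255,55),(290,170,335,210)))
print("or T",masks(T,(12,110,100),(30,255,255),(210,205,245,230)))
print("or S",masks(S,(8,90,80),(30,255,255),(230,245,260,275)))
ct=tp(77,46);cs=sp(91,330)
print("cap z.192",onz(T,ct,.192),onz(S,cs,.192),"tri",tri([ray(T,ct),ray(S,cs)]))
bt=tp(252,189);bs=sp(284,370)
print("bush",onz(T,bt,.048),onz(S,bs,.048))
for a,b in (((660,282),(565,132)),((723,252),(566,80))):
    print("slv",onz(T,tp(*a),.02),onz(S,sp(*b),.015),tri([ray(T,tp(*a)),ray(S,sp(*b))]))
E
```

```text
plate top [[0.6193, 0.0685], [0.4788, 0.1107], [0.5424, 0.3232]] 
side [[0.4771, 0.112], [0.5435, 0.3259], [0.6827, 0.2812], [0.6182, 0.0697]]
bl T [([41, 9, 10, 19, 58], [345.22, 232.91], [0.4050000011920929, 0.9150000214576721]), ([23, 17, 13, 17, 57], [329.44, 239.84], [0.5720000267028809, 0.8199999928474426])]
bl S []
or T [([13, 9, 9, 9, 39], [227.49, 217.62], [0.5950000286102295, -0.8040000200271606])]
or S [([12, 11, 8, 11, 49], [245.41, 261.63], [0.3799999952316284, 0.925000011920929])]
cap z.192 [0.62104413 0.25617779 0.192     ] [0.61754512 0.25262183 0.192     ] tri [0.61779579 0.25462107 0.19593188]
bush [0.54854815 0.14815746 0.048     ] [0.54799501 0.14740012 0.048     ]
slv [ 0.47873589 -0.16955727  0.02      ] [ 0.47966991 -0.17015251  0.015     ] [ 0.47958873 -0.17012793  0.01504508]
slv [ 0.50236591 -0.21975734  0.02      ] [ 0.50349605 -0.2196851   0.015     ] [ 0.50367963 -0.22068125  0.01376155]
```

```bash
cat >> h.py <<'E'
from scipy.spatial.transform import Rotation as Rn
def down(yaw,pitch=0.):
    """tool down, jaws open along world yaw direction"""
    z=np.array([np.cos(yaw),np.sin(yaw),0]);x=np.array([0,0,-1.]);y=np.cross(z,x)
    return Rn.from_matrix(np.c_[x,y,z]).as_quat()
def best(kin,p,yaws,q0):
    o=[]
    for w in yaws:
        q=kin.ik(p,down(w))
        if q is not None:o.append((np.abs(np.array(q)-q0).max(),w,np.round(q,2).tolist()))
    return sorted(o)
E
python3 - <<'E'
from h import *
from bench import env,kinematics,monitor,eyes
q0=monitor.sense()["joints"]
print(best(kinematics,[.617,.2557,.23],np.arange(-3,3.2,.5),q0)[:3])
o=best(kinematics,[.617,.2557,.23],np.arange(-3,3.2,.5),q0)[0]
env.close_gripper(20)
env.reach([.617,.2557,.225],down(o[1]))
s=monitor.sense();print(s["clock"],s["position"],s["finger_gap"],s["contact_force"])
for n in("side","top"):
    f=eyes.grab_frame(n); cv2.imwrite(f"pics/{n}2.png",f["frame"][:,:,::-1])
t=cv2.imread("pics/top2.png");s=cv2.imread("pics/side2.png")
cv2.imwrite("pics/c2.png",np.hstack([cv2.resize(t[130:250,140:260],None,fx=3.2,fy=3.2),cv2.resize(s[190:310,150:270],None,fx=3.2,fy=3.2)]))
E
```

```text
[(np.float64(1.7282626696140182), np.float64(-1.0), [0.22, 0.65, 1.0, -0.0, 1.5, 1.22]), (np.float64(1.7282626696140182), np.float64(-0.5), [0.22, 0.65, 1.0, -0.0, 1.5, 0.72]), (np.float64(1.7282626696140182), np.float64(0.0), [0.22, 0.65, 1.0, -0.0, 1.5, 0.22])]
4.0917 [0.61726462 0.25493811 0.22504522] -0.001015982674162703 [-0.39093714 -0.07971559  0.44135721]
```

View pics/c2.png

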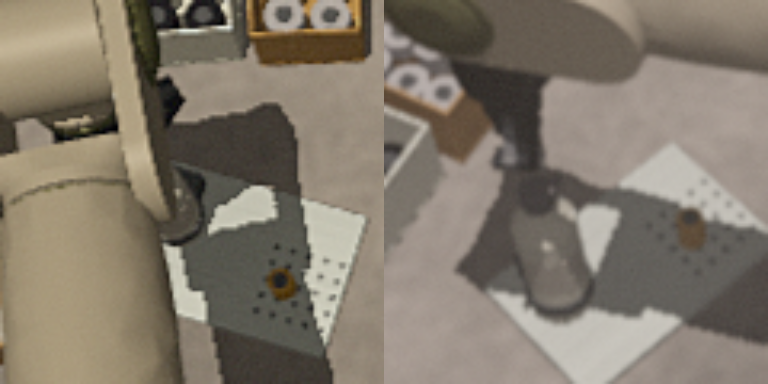

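Run:
```python
from h import *
from bench import env,kinematics,monitor,eyes
S=eyes.grab_frame("side")
p=monitor.sense()["position"]
im=S["frame"][:,:,::-1].copy()
x0,y0=165,205
c=cv2.resize(im[y0:y0+90,x0:x0+90],None,fx=6,fy=6,interpolation=cv2.INTER_CUBIC)
for P,col in((p,(0,0,255)),([.617,.2557,.192],(0,255,0))):
    u=proj(S,np.array(P));print(u);cv2.circle(c,tuple(int(v) for v in (u-[x0,y0])*6+3),4,col,-1)
cv2.imwrite("pics/c3.png",c)
```

```text
[195.04074138 240.79556384]
[196.85032317 248.10636386]
```

View pics/c3.png

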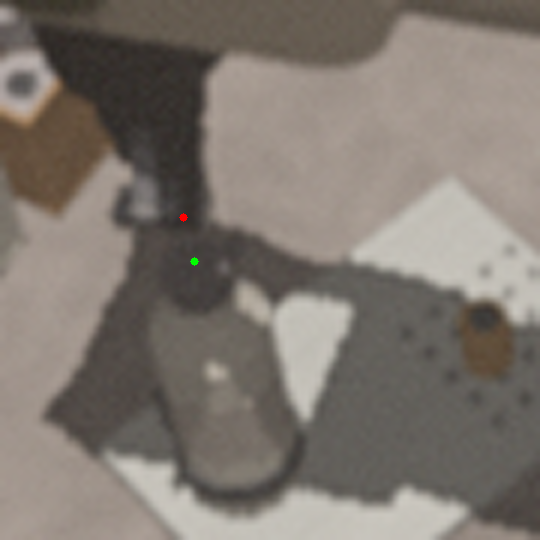

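The red projected tip point sits over the cap, whose centre is near (196,262), so I'm pressing.

Run:
```python
from h import *
from bench import env,kinematics,monitor,eyes
s0=monitor.sense();x,y,_=s0["position"]
print(env.movel([x,y,.197],.1,guard=4),monitor.sense()["position"],monitor.sense()["contact_force"])
for z in np.arange(.194,.180,-.0015):
    g=env.movel([x,y,z],.03)
    s=monitor.sense();print(round(z,4),s["position"].round(4)[2],(s["contact_force"]-s0["contact_force"]).round(2))
    if abs((s["contact_force"]-s0["contact_force"])[2])>9: break
env.hold(.25)
S=eyes.grab_frame("side");cv2.imwrite("pics/p1.png",cv2.resize(S["frame"][205:295,165:255,::-1],None,fx=5,fy=5))
s=monitor.sense();print(s["clock"],(s["contact_force"]-s0["contact_force"]).round(2))
env.movel([x,y,.24],.12)
S=eyes.grab_frame("side");cv2.imwrite("pics/p2.png",cv2.resize(S["frame"][205:295,165:255,::-1],None,fx=5,fy=5))
s=monitor.sense();print(s["clock"],(s["contact_force"]-s0["contact_force"]).round(2))
```

```text
False [0.61720871 0.25516938 0.19705131] [0.39135587 0.23051745 0.20944443]
0.194 0.1943 [-1.2   0.58 -0.04]
0.1925 0.1925 [-0.02  0.22  0.23]
0.191 0.1913 [-0.24  0.43  1.25]
0.1895 0.1897 [-0.71  0.83  3.27]
0.188 0.1882 [-0.39  1.19  4.02]
0.1865 0.1867 [-0.15 -0.02  5.54]
0.185 0.186 [-2.69 -0.91  9.08]
6.725 [-2.28  0.17 10.38]
7.3833 [-0.9   0.56  0.09]
```

Run:
```python
from h import *
from bench import env,kinematics,monitor,eyes
q0=monitor.sense()["joints"];print(q0.round(2))
phi=.41;R=np.array([[np.cos(phi),-np.sin(phi)],[np.sin(phi),np.cos(phi)]])
c=np.array([.4954,-.2027])+R@[0,.009];print(c)
for k in(1,-1):
    q=kinematics.ik([*c,.10],down(phi+k*np.pi/2));print(k,None if q is None else np.round(q,2))
    for f in(-.3,0,.3):
        q=kinematics.ik([.548-.085*np.cos(f),.148-.085*np.sin(f),.02],down(f+k*np.pi/2));print("  ",f,None if q is None else np.round(q,2))
```

```text
[ 0.22  0.64  0.98 -0.    1.52  1.22]
[ 0.49181252 -0.19444591]
1 [-0.6   0.46  1.65 -0.    1.03 -2.58]
   -0.3 [ 0.12  0.54  1.8  -0.    0.81 -1.15]
   0 [ 0.07  0.52  1.83 -0.    0.79 -1.5 ]
   0.3 [ 0.01  0.51  1.84 -0.    0.79 -1.86]
-1 [-0.6   0.46  1.65 -0.    1.03  0.56]
   -0.3 [ 0.12  0.54  1.8  -0.    0.81  1.99]
   0 [ 0.07  0.52  1.83 -0.    0.79  1.64]
   0.3 [ 0.01  0.51  1.84 -0.    0.79  1.28]
```

```bash
cd pics; python3 -c "
import cv2,numpy as np
cv2.imwrite('p12.png',np.hstack([cv2.imread('p1.png')[:400,:400],cv2.imread('p2.png')[:400,:400]]))"
```

```text
(no output)
```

View pics/p12.png

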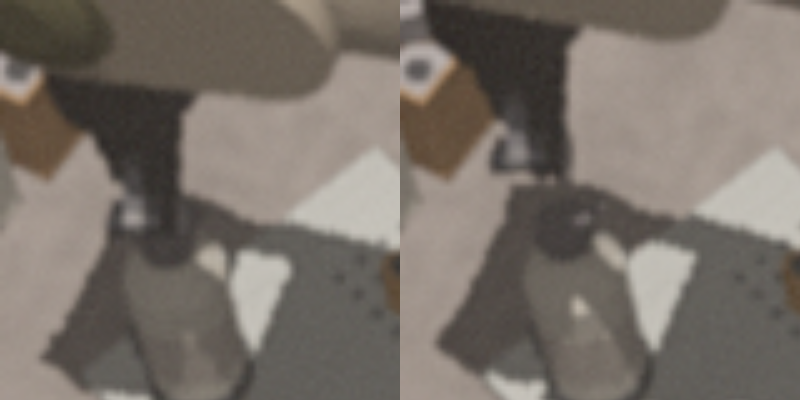

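The cap was pressed at (165,245) in the left half and is back up at (565,225) in the right half. Next, the tongs.

Run:
```python
from h import *
from bench import env,kinematics,monitor,eyes
env.release()
env.reach([.4918,-.1944,.13],down(.41-np.pi/2))
s=monitor.sense();print(s["clock"],s["position"])
W=eyes.grab_frame("wrist");cv2.imwrite("pics/w1.png",W["frame"][:,:,::-1])
phi=.41
for n,x,y in(("fix",0,-.0185),("fixr",-.032,-.0185),("fixf",.032,-.0185),("tip",.098,-.0185)):
    P=[.4954+np.cos(phi)*x-np.sin(phi)*y,-.2027+np.sin(phi)*x+np.cos(phi)*y,.026];print(n,proj(W,np.array(P)).round(1))
print(proj(W,np.array([.4918,-.1944,.026])))
```

```text
9.9167 [ 0.49233547 -0.19391957  0.13024692]
fix [313.2 210.4]
fixr [312. 244.]
fixf [314.5 174.2]
tip [317.5  89.5]
[281.62174926 210.38477067]
```

View pics/w1.png

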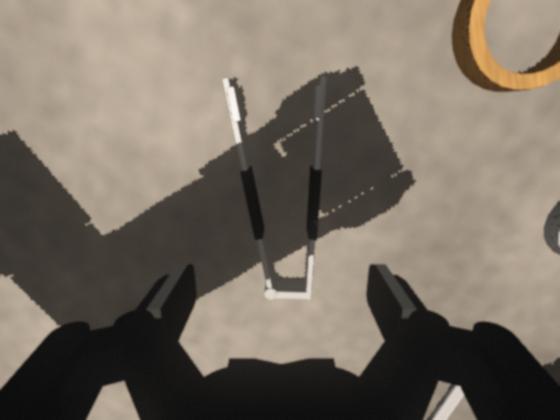

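The wrist view shows the sleeves at (252,203) and (314,203), centred between the fingers at 190 and 370. The tongs sit about 4 mm further forward than my estimate. I'll descend and try a soft squeeze.

Run:
```python
from h import *
from bench import env,kinematics,monitor,eyes
phi=.41;d=np.array([np.cos(phi),np.sin(phi)])
c=np.array([.4918,-.1944])+.003*d
print(env.movel([*c,.003],.12,guard=10))
s=monitor.sense();print(s["clock"],s["position"],s["finger_gap"])
env.close_gripper(5)
s=monitor.sense();print(s["clock"],s["position"],s["finger_gap"],s["contact_force"])
W=eyes.grab_frame("wrist");cv2.imwrite("pics/w2.png",W["frame"][:,:,::-1])
```

```text
False
11.175 [ 0.4949269  -0.19343345  0.00364853] 1.0016406979411216
11.6667 [ 0.49598239 -0.19432471  0.00481515] 0.44868213840271964 [ 0.54459414  0.22279223 10.3901513 ]
```

View pics/w2.png

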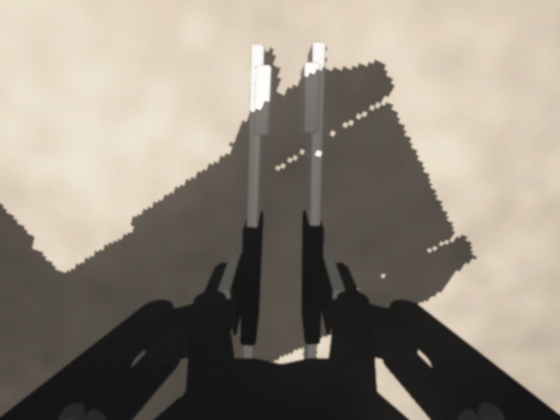

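Effort is limited to 20 N, so the squeeze shuts the tongs fully. The sleeve tips sit at (258,50) and (318,50) with the gap at 0.45. I can't hold the tongs ajar by the sleeves, so here's the new plan:
1. Release the tongs.
2. Carry them open by the rear bar.
3. Lay them tilted on the plate edge with the jaws astride the bush.
4. Regrip them at the sleeves.

Run:
```python
from h import *
from bench import env,kinematics,monitor,eyes
env.release()
p=monitor.sense()["position"]
env.movel([p[0],p[1],.06],.15)
phi=.41;d=np.array([np.cos(phi),np.sin(phi)])
c=np.array([.4954,-.2027])+.004*d-.09*d
for w in(.41,.41-np.pi):
    for P,ww in(((*c,.12),w),((.381,.2,.1),w-.706)):
        q=kinematics.ik(list(P),down(ww));print(w,None if q is None else np.round(q,2))
p=monitor.sense();q=p["joints"];print(q.round(2),p["clock"])
env.movel([p["position"][0],p["position"][1],.14],.2)
for n in("wrist",):
    f=eyes.grab_frame(n);cv2.imwrite(f"pics/{n}3.png",f["frame"][:,:,::-1])
np.savez("w3.npz",mtx=f["mtx"],view=f["view"],frame=f["frame"])
```

```text
0.41 [-0.76  0.34  1.78  0.    1.02 -1.17]
0.41 [ 0.21  0.27  1.94 -0.    0.93  0.51]
-2.731592653589793 [-0.76  0.34  1.78 -0.    1.02  1.97]
-2.731592653589793 [ 0.21  0.27  1.94 -0.    0.93 -2.64]
[-0.59  0.53  1.68  0.    0.94  0.57] 12.775
```

View pics/wrist3.png

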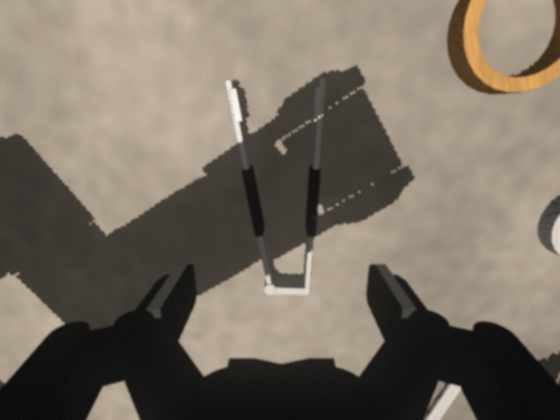

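Run:
```python
from h import *
f=np.load("w3.npz")
for u in((270,290),(307,291),(315,169),(312.5,236),(321,82),(248,169),(260,235)):print(u,onz(f,u,.026).round(4))
```

```text
(270, 290) [ 0.4099 -0.2165  0.026 ]
(307, 291) [ 0.4235 -0.2505  0.026 ]
(315, 169) [ 0.5363 -0.2055  0.026 ]
(312.5, 236) [ 0.4789 -0.2303  0.026 ]
(321, 82) [ 0.6007 -0.18    0.026 ]
(248, 169) [ 0.5133 -0.1525  0.026 ]
(260, 235) [ 0.4604 -0.1853  0.026 ]
```

Run:
```python
from h import *
from bench import env,kinematics,monitor,eyes
phi=.39;n=np.array([-np.sin(phi),np.cos(phi)])
c=np.array([.4167,-.2335])+.0015*n
env.reach([*c,.13],down(phi))
s0=monitor.sense()
W=eyes.grab_frame("wrist");cv2.imwrite("pics/w4.png",W["frame"][:,:,::-1])
print(env.movel([*c,.045],.15,guard=8))
print(env.movel([*c,.004],.06,guard=8))
s=monitor.sense();print(s["clock"],s["position"],s["finger_gap"])
env.close_gripper(60)
s=monitor.sense();print(s["clock"],s["position"],s["finger_gap"],s["contact_force"]-s0["contact_force"])
env.movel([*c,.10],.12)
s=monitor.sense();print(s["clock"],s["finger_gap"],s["contact_force"]-s0["contact_force"],s["ft_torque"]-s0["ft_torque"])
for k in("wrist","side"):
    W=eyes.grab_frame(k);cv2.imwrite(f"pics/{k}5.png",W["frame"][:,:,::-1])
t=cv2.imread("pics/side5.png");cv2.imwrite("pics/s5.png",cv2.resize(t[100:300,250:450],None,fx=3,fy=3))
```

```text
False
False
16.4917 [ 0.41626821 -0.23222417  0.00414902] 0.9987297789781773
17.1833 [ 0.41616153 -0.23213353  0.00408038] 0.07698900884415548 [0.38301569 0.17011773 1.48885429]
18.1333 0.0752461411564316 [ 0.96239467 -1.18719752 -2.26831931] [-0.08161909  0.05873736 -0.01409352]
```

View pics/wrist5.png

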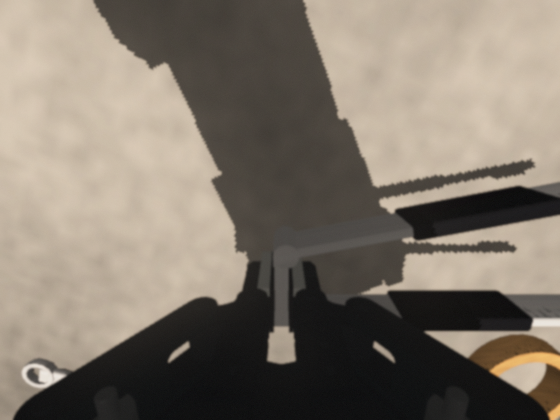

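View pics/s5.png

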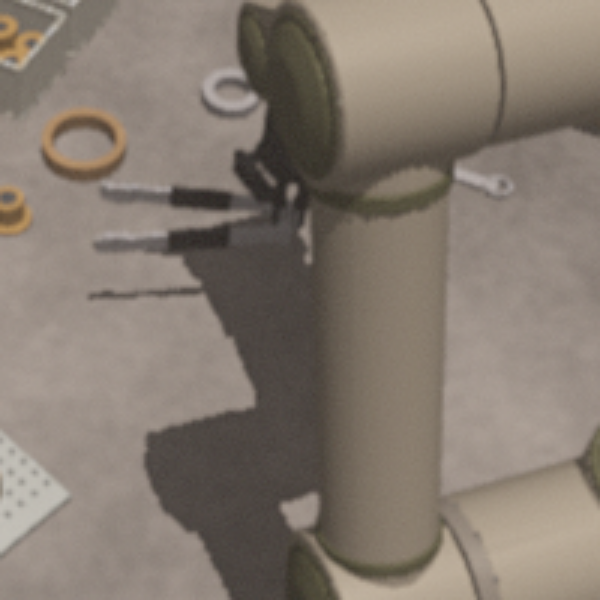

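The side view shows the tongs held level and open by the rear bar, with sleeves at about (200,197) and (198,238) in the crop. Next I'll carry them to the bush, tilted about 0.1 rad.

```bash
cat >> h.py <<'E'
PHI=-.296;D=np.array([np.cos(PHI),np.sin(PHI)]);N=np.array([-np.sin(PHI),np.cos(PHI)])
BUSH=np.array([.5482,.1478]);TH=.0975
def pitched(yaw,th=TH,axis=None):
    a=np.append(N,0) if axis is None else axis
    return (Rn.from_rotvec(-th*a)*Rn.from_quat(down(yaw))).as_quat()
E
python3 - <<'E'
from h import *
from bench import env,kinematics,monitor,eyes
p=monitor.sense()["position"];print(p)
env.movel([p[0],p[1],.14],.2)
tgt=BUSH-.175*D*np.cos(TH)-.009*N+.0015*N
print(tgt,kinematics.ik([*tgt,.1],pitched(PHI)))
env.reach([*tgt,.11],pitched(PHI))
env.movel([*tgt,.07],.15)
s=monitor.sense();print(s["clock"],s["position"],s["finger_gap"])
for k in("top","side","wrist"):
    W=eyes.grab_frame(k);cv2.imwrite(f"pics/{k}6.png",W["frame"][:,:,::-1])
    np.savez(f"{k}6.npz",mtx=W["mtx"],view=W["view"],frame=W["frame"])
t=cv2.imread("pics/top6.png");s=cv2.imread("pics/side6.png")
cv2.imwrite("pics/c6.png",np.hstack([cv2.resize(t[170:300,190:320],(400,400)),cv2.resize(s[195:325,200:330],(400,400))]))
E
```

```text
[ 0.41579132 -0.2318466   0.09923988]
[0.37941786 0.19143062] [ 0.21994544  0.23054691  2.00016759 -0.06530384  0.82706797  0.5581521 ]
20.575 [0.37972789 0.19111454 0.07018128] 0.07757149464655841
```

View pics/c6.png

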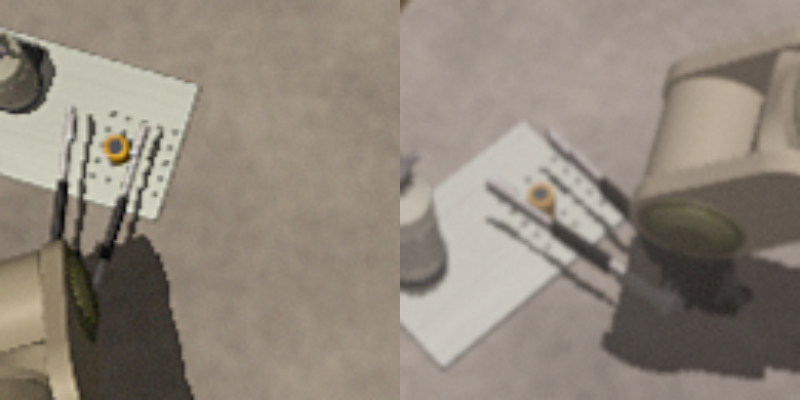

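View pics/wrist6.png

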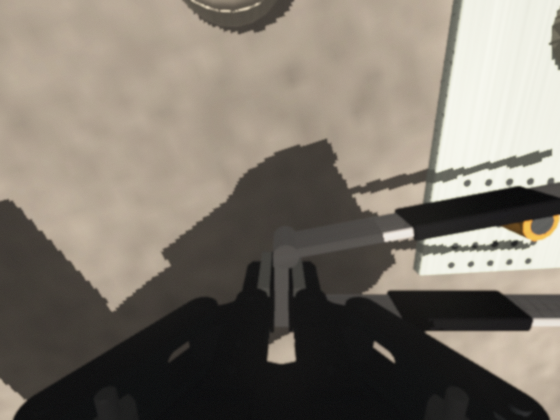

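Run:
```python
from h import *
f=np.load("top6.npz");g=np.load("side6.npz");k=130/400
for a,b in(((72,108),(490,183)),((146,125),(550,132)),((62,190),None)):
    u=(190+a[0]*k,170+a[1]*k);P=onz(f,u,.11)
    if b:
        v=(200+(b[0]-400)*k,195+b[1]*k);Q=tri([ray(f,u),ray(g,v)]);print("tri",Q.round(4))
    for X in(P,)+((Q,) if b else ()): print(X.round(4),"rel bush d,n:",((X[:2]-BUSH)@D).round(4),((X[:2]-BUSH)@N).round(4))
```

```text
tri [0.5743 0.1858 0.0962]
[0.5712 0.1838 0.11  ] rel bush d,n: 0.0115 0.0411
[0.5743 0.1858 0.0962] rel bush d,n: 0.0139 0.044
tri [0.5564 0.1131 0.0965]
[0.5541 0.112  0.11  ] rel bush d,n: 0.0161 -0.0326
[0.5564 0.1131 0.0965] rel bush d,n: 0.0179 -0.0309
[0.4908 0.1911 0.11  ] rel bush d,n: -0.0676 0.0246
```

Run:
```python
from h import *
from bench import env,kinematics,monitor,eyes
tgt=BUSH-.175*D*np.cos(TH)-.009*N+.0015*N+.004*N-.002*D
env.movel([*tgt,.06],.1)
print(env.movel([*tgt,.022],.06,guard=4), monitor.sense()["position"])
print(env.movel([*tgt,.007],.03,guard=4))
s=monitor.sense();print(s["clock"],s["position"],s["contact_force"])
for k in("top","side"):
    W=eyes.grab_frame(k);cv2.imwrite(f"pics/{k}7.png",W["frame"][:,:,::-1])
t=cv2.imread("pics/top7.png");s=cv2.imread("pics/side7.png")
cv2.imwrite("pics/c7.png",np.hstack([cv2.resize(t[170:300,190:320],(400,400)),cv2.resize(s[195:325,200:330],(400,400))]))
```

```text
False [0.37886396 0.19588176 0.02216979]
False
22.4167 [0.37870239 0.1958364  0.00697336] [-0.37844258  0.37792143 -1.99919021]
```

View pics/c7.png

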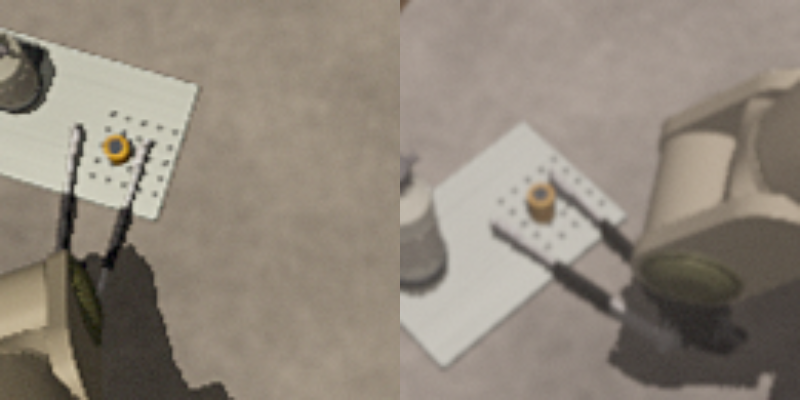

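The jaws straddle the bush: tips at (78,130) and (150,145), bush at (117,148). Now release and look.

Run:
```python
from h import *
from bench import env,kinematics,monitor,eyes
env.release()
p=monitor.sense()["position"];env.movel([p[0],p[1],.13],.2)
c=BUSH-.085*D
q0=monitor.sense()["joints"]
for k in(1,-1):print(k,np.round(kinematics.ik([*c,.13],down(PHI+k*np.pi/2)),2),q0.round(2))
env.reach([*c,.13],down(PHI-np.pi/2))
print(monitor.sense()["clock"],monitor.sense()["position"])
for k in("top","side","wrist"):
    W=eyes.grab_frame(k);cv2.imwrite(f"pics/{k}8.png",W["frame"][:,:,::-1]);np.savez(f"{k}8.npz",mtx=W["mtx"],view=W["view"],frame=W["frame"])
```

```text
1 [ 0.12  0.36  1.72  0.    1.07 -1.16] [ 0.23  0.18  1.96 -0.06  0.91  0.56]
-1 [ 0.12  0.36  1.72 -0.    1.07  1.99] [ 0.23  0.18  1.96 -0.06  0.91  0.56]
25.3083 [0.46652044 0.17261514 0.12948097]
```

View pics/wrist8.png

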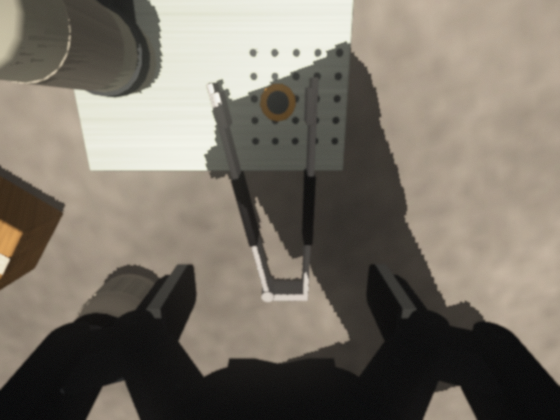

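View pics/side8.png

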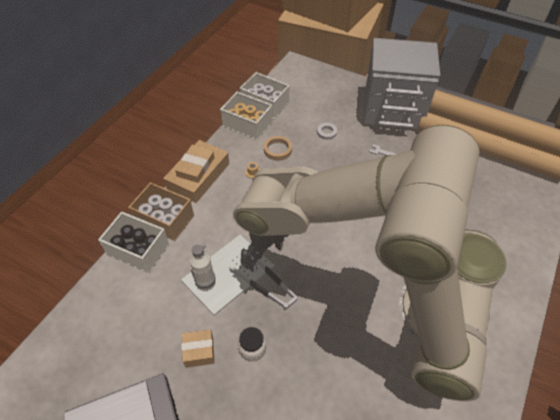

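Run:
```python
from h import *
f=np.load("wrist8.npz")
for n,u,z in(("fixf",(309,173),.038),("fixr",(307,245),.031),("hf",(238,177),.038),("hr",(255,244),.031),("fixtip",(313,79),.044),("htip",(214,85),.044),("bush",(278,102),.048),("bar",(287,293),.026)):
    X=onz(f,u,z);r=X[:2]-BUSH;print(n,X.round(4),"d,n",(r@D).round(4),(r@N).round(4))
```

```text
fixf [0.4931 0.1425 0.038 ] d,n -0.0512 -0.0212
fixr [0.4298 0.1609 0.031 ] d,n -0.1171 -0.022
hf [0.5065 0.1975 0.038 ] d,n -0.0544 0.0354
hr [0.4441 0.2047 0.031 ] d,n -0.1161 0.0241
fixtip [0.5582 0.1223 0.044 ] d,n 0.017 -0.0215
htip [0.5749 0.1905 0.044 ] d,n 0.0131 0.0486
bush [0.5507 0.1504 0.048 ] d,n 0.0016 0.0032
bar [0.3845 0.1928 0.026 ] d,n -0.1697 -0.0047
```

The sleeves are midway at d ≈ -84 mm from the bush. The bush is between the jaws, about 12 mm from the fixed jaw. Now grip the sleeves.

Run:
```python
from h import *
from bench import env,kinematics,monitor,eyes
c=BUSH-.086*D+.003*N
s0=monitor.sense()
print(env.movel([*c,.045],.15,guard=8),env.movel([*c,.010],.06,guard=8))
s=monitor.sense();print(s["clock"],s["position"],s["finger_gap"])
env.close_gripper(35)
env.hold(.4)
s=monitor.sense();print(s["clock"],s["position"],s["finger_gap"],s["contact_force"]-s0["contact_force"])
for k in("top","side","wrist"):
    W=eyes.grab_frame(k);cv2.imwrite(f"pics/{k}9.png",W["frame"][:,:,::-1])
```

```text
False False
26.9083 [0.46694593 0.17575635 0.01005826] 1.0023155146836455
27.7667 [0.46772139 0.17579012 0.01119733] 0.5204215076470524 [-1.67003349 -1.16014482  9.35860712]
```

View pics/wrist9.png

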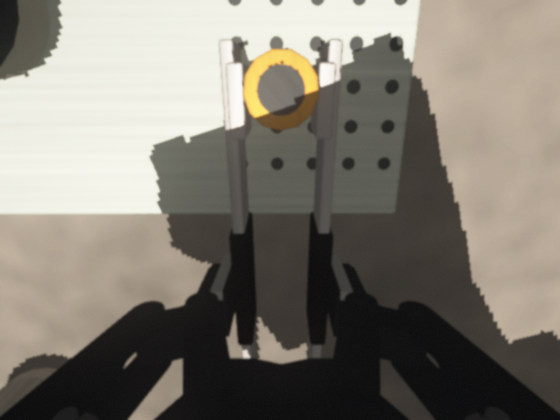

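The arms are parallel with the bush at (281,88) between the jaws, and the finger opening of 44 mm matches. Now lift.

Run:
```python
from h import *
from bench import env,kinematics,monitor,eyes
p=monitor.sense()["position"]
env.movel([p[0],p[1],.03],.05)
s=monitor.sense();print(s["clock"],s["finger_gap"],s["contact_force"])
W=eyes.grab_frame("wrist");cv2.imwrite("pics/w10.png",W["frame"][:,:,::-1])
env.movel([p[0],p[1],.148],.08)
env.hold(.5)
s=monitor.sense();print(s["clock"],s["position"],s["finger_gap"],s["contact_force"])
for k in("top","side","wrist"):
    W=eyes.grab_frame(k);cv2.imwrite(f"pics/{k}11.png",W["frame"][:,:,::-1]);np.savez(f"{k}11.npz",mtx=W["mtx"],view=W["view"],frame=W["frame"])
w=cv2.imread("pics/wrist11.png");s=cv2.imread("pics/side11.png");t=cv2.imread("pics/top11.png")
cv2.imwrite("pics/c11.png",np.hstack([cv2.resize(w,(400,300)),cv2.resize(s[150:300,180:380],(400,300))]))
```

```text
28.4667 0.518758768837142 [-1.36931424  0.29014441 -2.41893241]
30.6417 [0.46770508 0.17580762 0.14798606] 0.5180941216512073 [-0.15567452  1.05005761 -3.05418968]
```

View pics/c11.png

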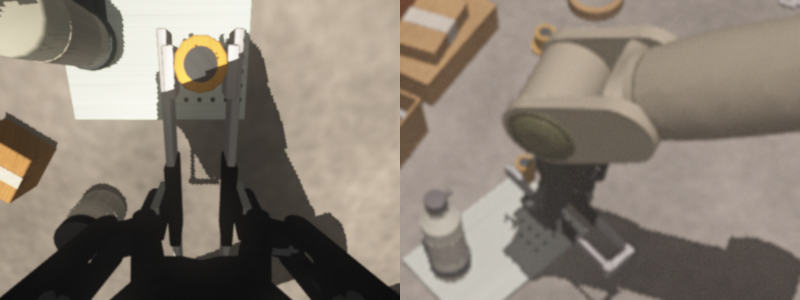

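View pics/top11.png

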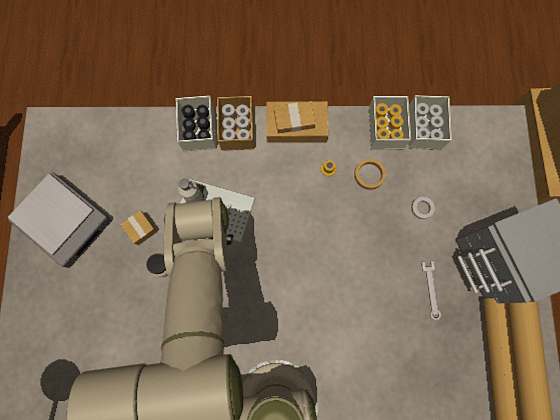

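The bush is up in the jaws at the same wrist pixel as before the lift, (280,88). The visible bystanders sit at their starting pixels, and the arm only partly hides the jar. Handing in.

Run:
```python
from bench import job,monitor
s=monitor.sense();print(s["clock"],s["finger_gap"],abs(s["qvel"]).max())
job.hand_in()
```

```text
30.7917 0.5161793633157372 0.0011202581197356657
the job is handed in; nothing more can be done
```

I handed the job in at 30.8 s with the bush held up in the tongs. No verdict is reported, so what follows rests on my own checks.

**Nozzle:** I pressed the cap with the shut fingers to about 6 mm of travel and about 10 N, held it there, and let go. The picture afterwards showed it up again.

**Tongs:** The softest grip shut the tongs completely, so they could not be carried ajar by the sleeves. I squeezed and released them once where they lay. I then carried them open by their rear bar and laid them tilted over the plate edge, with the jaws on either side of the bush. After that I regripped them at the sleeves, closed them on the bush with 35 N, and lifted.

**Last checks:**
- **Grip:** the finger opening was 44 mm against an expected 45 mm, and the tool carried about 3 N.
- **Bush:** it had not moved in the jaws during the lift. I estimate its underside at about 15 cm from the lift travel, not from a direct measurement.
- **Bystanders:** those in view sat where they started. The jar was partly hidden by the arm in the last top view, but the visible part was unmoved.
- **Arm:** it was still at hand-in.

**Disagreements:** triangulating the carried tongs gave tips about 14 mm lower than expected, though they settled correctly over the bush. Squeezing the sleeves also pushed the tool up with about 9–10 N both times, which disappeared on lifting.

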